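# Slide the white calibration tile under the colorimeter's sample clamp

## Task

Get the bench colorimeter ready for its white calibration: with one fingertip hold down the blue press bar of the spring sample clamp, so that its black foot lifts, and while it is held down push the white tile along its track with the other fingertip until it lies centred over the round measuring port, under the foot; only then let the bar come up, so that the clamp rests on the tile. The tile is only pushed, never gripped, lifted or tipped, and the green tile and everything else on the bench stay where they are.

Things in the scene. Friction and masses are not known exactly. Their poses are not given: they have to be found in the camera images.
- colorimeter: Bench colorimeter, grey, 230 mm wide, fixed at a varying place and yaw. Origin on the bench below the measuring port; x points from the sloping console (x -125 to -40 mm, below deck height) to the back, y along the tile track, z up. Dark deck plate: x -31 to 38, y -112 to 112 mm, top at z 100 mm; behind it the housing top is at z 88 mm. Only rails, clamp and tiles rise above the deck.
- port (a point): Centre of the round black measuring port (18 mm, steel ring) flush in the deck: colorimeter x 0, y 0, z 100 mm, same axes. The track runs over it along y between two rails 4 mm wide and 4 mm high, inner faces at x -21.5 and +21.5 mm (1.5 mm play each side of a tile). There is no end stop at the port: centre the tile by eye or by this point.
- press_bar (a point): Blue round press bar of the clamp, 8 mm thick, 88 mm long along colorimeter y. Origin at its middle, on its axis. At rest its axis is at colorimeter x 62, z 118 mm (top z 122). Pressing it anywhere along its length lifts the foot; a fingertip may slide along it. At the stop its top is at x 62, z 105 mm: 5 mm above the deck, 7 mm below a tile's top, so the other fingertip can push a tile there.
- clamp (a joint): Angle of the spring clamp, rad, hinged about colorimeter y at x 32, z 110 mm: 0 = foot on the deck, 0.55 = stop, bar fully down. Underside of the foot over the deck: 12 mm at 0.36 (resting on a tile), 15 at 0.45 (bar's top then at z 108 mm), 18 at 0.55. The spring pulls to 0: about 2.6 N on the bar starts it, 5 N holds it at the stop. No tile gets under the foot unless the bar is pressed.
- foot (a point): Underside of the clamp's black rubber foot, a ball of 14 mm diameter; at rest it stands on the port. The 14 mm wide steel strip of the clamp, at y 0, carries it, runs 26 mm over the deck to the hinge lugs (x 27 to 37 mm, 14 mm high, y within 14 mm) and on to the press bar, joining it from below so that a finger can slide past.
- white_tile: White glazed calibration tile, 40 mm (x) by 36 mm (y) by 12 mm thick, about 60 g, loose, flat on the deck in the track. Origin at the centre of its underside, axes as the colorimeter's. It starts on either side of the foot, its centre 40 to 52 mm from the port along y (sign varies).
- green_tile: Dark green tile of the same size, in the track on the other side of the foot, 40 to 52 mm from the port. Leave it there.
- sample_cup: White plastic cup, 60 mm wide and 45 mm high, beside the colorimeter. Origin at the centre of its underside. Leave it alone.
- sample_jar: Amber jar with black cap, 48 mm diameter, 60 mm high, beside the colorimeter. Origin under its centre. Leave it alone.
- yellow_bowl: Yellow bowl, 140 mm diameter, 65 mm high. Origin under its centre. Leave it alone.
- pink_box: Pink two-compartment box, 120 by 180 mm, 50 mm high. Origin under its centre. Leave it alone.
- oil_bottle: Oil bottle with red cap, 68 mm diameter, 235 mm high. Origin under its centre. Leave it alone.
- spatula: Spatula lying on the bench at the far side. Leave it alone.
Things that resemble listed ones, but are neither listed nor needed, are in the scene too. There is more than one size of the white_tile; the job needs the smaller.

How it is judged:
By the outcome, as a careful person would: the job done as asked, in the order asked, and still so for the second after the job is handed in, with the robot touching nothing.
It also fails if it takes over 42 s, if anything falls off the work surface, if the arm or the gripper's body presses on something with over 40 N, if the wrist force passes 120 N, or if a joint passes its speed limit or range.

## Robot

A 6-joint arm with a two-finger parallel gripper is mounted at the origin on the work surface. World frame = base frame: x ahead of the robot, y to its left, z up, the work surface at z = 0. Lengths are in m, angles in rad, forces in N, time in s.
With the tool pointing down it reaches from about 0.4 to 0.925 m from the base axis. Payload 3.4 kg.
Tool frame: the origin (TCP) lies at the very end of the fingers, on their centre line; the grasp point (between the pads) lies 19 mm behind it (arm.tcp_to_grasp is the distance from the TCP to the grasp point, in m); z points along the fingers, y is the line along which they close (so a half turn about z gives the same grasp; the last joint's range is limited). The gripper opens to 85 mm and grips with 20 to 120 N. Pads are 22 mm wide; open, the fingers measure 114 mm over their backs; the gripper's body (76 mm by 85 mm) begins 54 mm behind the grasp point. The pads swing forward as they close: fully open they stand 13 mm farther back than shut.
Start: joints at [1.274, 0.307, 1.506, -0, 1.328, -0.073], TCP at [0.128, 0.561, 0.231] pointing down, gripper open.
Joint ranges: [-3.12, 3.12], [-1.05, 2.28], [0.14, 2.33], [-1.42, 4.57], [0.1, 2.73], [-2.68, 2.68]. Speed limits (rad/s): [2.57, 2.57, 3.14, 3.14, 3.14, 3.14].

## Interface

Orientations are given as [roll, pitch, yaw] about the fixed x, y, z axes, in that order (R = Rz(yaw) Ry(pitch) Rx(roll)).
In Python, from bench import arm, imaging, find_in gives the robot as it stands. The module is installed in compiled form; this text tells all that it offers.
- The arm moves only by the tool send_rows, never from a script. Its argument "rows" is a list of rows, each an object of numbers: "x", "y", "z": the shift along the world's x, y, z in cm; "ax", "ay", "az": the turn, a rotation vector about the world's x, y, z in degrees. A call has 1 to 5 rows; each row shifts and turns the commanded pose from where the row before left it; what a row does not reach is not made up. A row lasts 1/8 s, in which the tool goes at most 62.5 mm and 10.7 degrees, less where a joint would pass 70% of its speed; a pose out of reach is approached as far as the arm can. A call with a gripper value outside its range is refused whole. "gripper" is the opening, from 0 (shut) to 1 (fully open), set as the call begins (left out, the last holds). The fingers move at their own pace and stop on an object; "newtons" is the grip in N (left out, the last holds). Time passes only in rows, so rows that do not move let the fingers close. It gives the time, the measured TCP pose, the force, the opening and the grip force at its end, in the units of the state.
- arm.read_state(): the state, without advancing time (a new reading comes with each control period).
- imaging.grab_frame(name): name is "scene" or "top" or "wrist"; returns the picture (480x640x3 uint8, red, green, blue); there is no depth.
- imaging.camera_params(name): a dict with "fx", "fy", "cx", "cy" (pixels), "xyz" and "orientation" of the camera in the world; the wrist camera has in their place "tool_from_camera" (4x4, takes a point from camera to tool coordinates, whose origin is the TCP and whose axes are the flange's). Camera axes: x right, y down, z forward; pixel columns grow to the right and rows downward; lengths in m; the calibration is good to about 2 mm. A picture is of the moment at which its call begins: read the wrist's pose just before it. camera_params takes no time and is no camera call.
- arm.close_job(): hands the job in; it is judged then, once.
Trained networks look in the newest picture that a camera, given by its name, has taken for a name from the list of things; names that differ only in an ending like _2 or _b are one class to them, and where a whole thing is asked for, a point or a joint stands for the part that bears it (a point fixed in the world has none). Each returns a list of dicts, best first, with "confidence" (0 to 1); they miss things now and then, are a little off and sometimes report something else, mostly with a low value. They report only what shows in the picture. A call takes as long as a camera call. They do not tell look-alikes from the thing itself.
- find_in(name, camera): "location" ([column, row] in pixels, amid what is visible of it).
The state is a dict: "time_s": time; "joints": joint angles; "qvel": joint speeds; "effort": joint torques, N m; "eef_pos": TCP position; "eef_rot": TCP orientation; "wrist_force": force on the tool from outside, world axes, zero at the start; "moment": the same for the moment, N m; "grip_width": finger opening in m; "gripper_force": force on a finger pad.
Only numpy, scipy, OpenCV 4.12 (cv2) and the standard library are available. Lean on these libraries where they do the work, as an engineer would, in place of code of your own. Each camera call takes 0.05 s, during which the arm holds its last target. There are 200 camera calls.

## Working session

There is one attempt and no reset: what is moved stays moved. The work goes in short steps, Python scripts to look and compute and a tool call to move; the robot and the scene stay as the last step left them, time stands still between calls to the robot, and variables do not carry over. Pictures are saved under pics/ and viewed, at most 10 in all, crops included, and the job is handed in when it is done.

Besides the shell and the picture viewer there is one more tool, called after "Call:" as name(argument=value, ...) on one line, values as JSON. send_rows: Moves the arm, as the interface text tells. Its arguments: {"type":"object","properties":{"rows":{"type":"array"},"gripper":{"type":"number"},"newtons":{"type":"number"}},"required":["rows"]}

```bash
mkdir -p pics; cat > h.py <<'E'
import numpy as np, cv2
from scipy.spatial.transform import Rotation as R
from bench import arm, imaging, find_in
def cam(n):
    p=imaging.camera_params(n)
    K=np.array([[p['fx'],0,p['cx']],[0,p['fy'],p['cy']],[0,0,1]])
    if 'xyz' in p:
        o=np.array(p['orientation'],float)
        M=o if o.shape==(3,3) else R.from_euler('xyz',o).as_matrix()
        return K,M,np.array(p['xyz'])
    s=arm.read_state(); T=np.array(p['tool_from_camera'])
    Rt=R.from_euler('xyz',s['eef_rot']).as_matrix()
    return K,Rt@T[:3,:3],Rt@T[:3,3]+np.array(s['eef_pos'])
def ray(c,uv,z):
    K,M,t=c; d=M@np.linalg.inv(K)@np.array([uv[0],uv[1],1.]); return t+d*(z-t[2])/d[2]
def proj(c,P):
    K,M,t=c; q=K@(M.T@(np.asarray(P)-t)); return q[:2]/q[2]
def save(n,im): cv2.imwrite('pics/'+n,cv2.cvtColor(im,cv2.COLOR_RGB2BGR))
E
python3 - <<'E'
from h import *
ims=[imaging.grab_frame(n) for n in('scene','top')]
save('a_scene.png',ims[0]);save('a_top.png',ims[1])
for n in('scene','top'):
    c=cam(n);print(n,c[0][0,0],c[2],imaging.camera_params(n)['orientation'])
    for k,z in(('white_tile',.112),('green_tile',.112),('press_bar',.118),('foot',.1),('colorimeter',.09),('sample_cup',.04),('sample_jar',.06)):
        for d in find_in(k,n)[:3]:print(k,np.round(d['location']),round(d['confidence'],2),ray(c,d['location'],z).round(3))
print(arm.read_state())
E
```

```text
scene 614.6792110440014 [ 1.96981225 -0.41634291  1.04055876] [-2.15208045 -0.01348265  1.27613056]
white_tile [227. 258.] 0.65 [ 0.675 -0.226  0.112]
white_tile [285. 215.] 0.64 [ 0.512 -0.028  0.112]
green_tile [299. 239.] 0.28 [ 0.641 -0.023  0.112]
press_bar [298. 221.] 0.51 [ 0.564 -0.003  0.118]
foot [296. 224.] 0.57 [ 0.549 -0.004  0.1  ]
colorimeter [297. 239.] 0.56 [ 0.61 -0.02  0.09]
sample_cup [356. 241.] 0.61 [0.596 0.164 0.04 ]
sample_jar [247. 234.] 0.53 [ 0.505 -0.139  0.06 ]
top 559.2864646570067 [ 0.48904286 -0.01223652  1.27376276] [-3.01764622  0.02769179 -1.58382957]
white_tile [357. 305.] 0.86 [ 0.495 -0.038  0.112]
white_tile [430. 289.] 0.77 [ 0.526 -0.189  0.112]
green_tile [315. 288.] 0.7 [0.532 0.049 0.112]
press_bar [338. 274.] 0.58 [ 0.56  -0.     0.118]
foot [337. 269.] 0.6 [0.571 0.002 0.1  ]
foot [330. 303.] 0.32 [0.501 0.018 0.1  ]
colorimeter [331. 302.] 0.88 [0.504 0.016 0.09 ]
sample_cup [265. 275.] 0.73 [0.565 0.163 0.04 ]
sample_cup [358. 300.] 0.29 [ 0.507 -0.042  0.04 ]
sample_jar [400. 332.] 0.67 [ 0.438 -0.13   0.06 ]
{'time_s': 0.8, 'joints': array([ 1.27352420e+00,  3.06758021e-01,  1.50638298e+00, -4.32719194e-06,
        1.32841639e+00, -7.34772355e-02]), 'qvel': array([ 0.00189904, -0.00128314,  0.0007809 , -0.00043389,  0.00027203,
        0.00140577]), 'effort': array([-1.72023842e-04, -4.57395780e+01, -2.52321088e+01, -1.45952805e-05,
        8.31730304e-04, -5.53297056e-06]), 'eef_pos': array([0.12762541, 0.56066491, 0.23133541]), 'eef_rot': array([3.14155780e+00, 6.77779406e-06, 2.91779880e+00]), 'wrist_force': array([ 0.31270961, -0.56651028,  0.15014503]), 'moment': array([0.0455281 , 0.00856454, 0.03638064]), 'gripper_force': 0.0, 'grip_width': 0.08542947669705797}
```

```bash
python3 - <<'E'
import cv2
t=cv2.imread('pics/a_top.png');cv2.imwrite('pics/b_top.png',cv2.resize(t[230:380,230:430],None,fx=4,fy=4,interpolation=cv2.INTER_CUBIC))
t=cv2.imread('pics/a_scene.png');cv2.imwrite('pics/b_scene.png',cv2.resize(t[170:320,200:400],None,fx=4,fy=4,interpolation=cv2.INTER_CUBIC))
E
```

```text
(no output)
```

View pics/b_top.png

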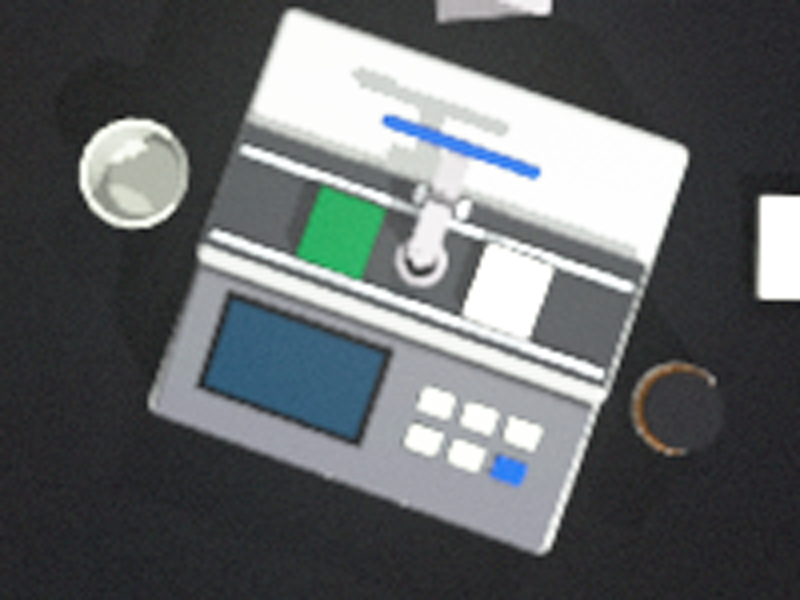

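View pics/b_scene.png

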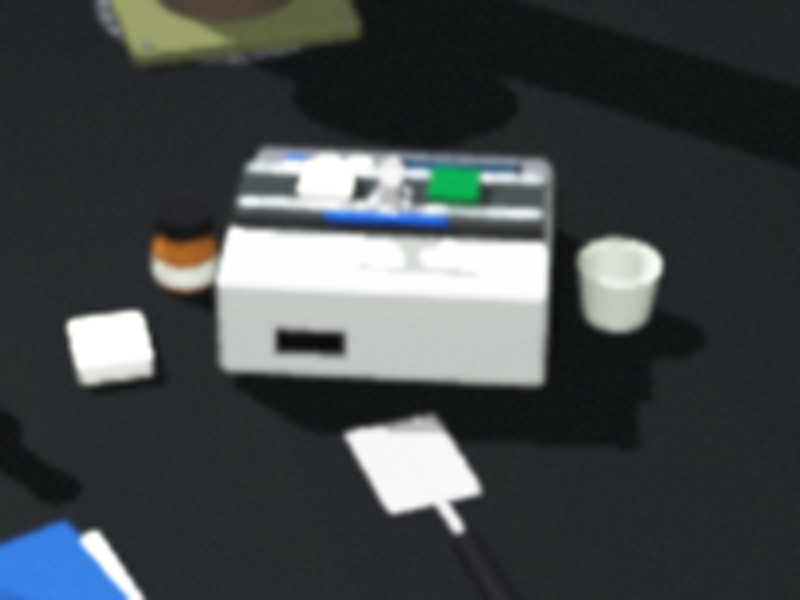

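The white-tile candidates in the top image are (357,302), which lies in the track on the deck right of the foot, and (430,289), a bigger one lying on the bench. The enlarged crop shows the first is smaller and in the track, on the colorimeter's −y side, so that is the one I need. Next I fit the colorimeter pose.

```bash
cat > fit.py <<'E'
from h import *
from scipy.optimize import least_squares
def fit(c,obs,x0=(.52,0,-.35)):
    def P(p,m): return np.array([p[0],p[1],0])+R.from_euler('z',p[2]).apply(np.array(m)/1e3)
    f=lambda p:np.concatenate([proj(c,P(p,m))-uv for m,uv in obs])
    s=least_squares(f,x0,loss='soft_l1'); return s.x,f(s.x).reshape(-1,2)
E
python3 - <<'E'
from fit import *
c=cam('top'); q=lambda u,v:(np.array([u,v])+.5)/4-.5+[230,230]
obs=[((62,44,118),q(387,120)),((62,-44,118),q(537,172)),((23.5,112,104),q(243,150)),((23.5,-112,104),q(632,287)),
((-23.5,112,104),q(212,234)),((-23.5,-112,104),q(603,376))]
p,r=fit(c,obs);print(p,np.degrees(p[2]),r.round(1))
inv=lambda w:R.from_euler('z',-p[2]).apply(w-[p[0],p[1],0])*1e3
for uv in((487,247),(553,262),(465,315),(528,338)):print('tile',inv(ray(c,q(*uv),.112)).round(1))
for uv in((322,187),(385,208),(298,255),(360,278)):print('green',inv(ray(c,q(*uv),.112)).round(1))
for n,z in(('oil_bottle',.2),('yellow_bowl',.06),('pink_box',.05)):print(n,[(ray(c,d['location'],z).round(2),round(d['confidence'],2)) for d in find_in(n,'top')[:2]])
a=np.radians(41.3)+p[2];print('u',np.cos(a),np.sin(a))
E
```

```text
[ 0.51764706  0.00709391 -0.34836637] -19.9599227256291 [[-1.6 -0.3]
 [ 1.1  0.6]
 [-2.  -0.5]
 [ 2.3  0.6]
 [-1.8 -0.3]
 [ 2.3 -0.1]]
tile [ 17.7 -29.6 112. ]
tile [ 21.5 -64.2 112. ]
tile [-19.1 -30.2 112. ]
tile [-19.5 -64.6 112. ]
green [ 18.9  61.4 112. ]
green [ 19.4  26.9 112. ]
green [-18.3  61.5 112. ]
green [-19.   27.2 112. ]
oil_bottle [(array([ 0.46, -0.36,  0.2 ]), 0.7)]
yellow_bowl [(array([0.58, 0.46, 0.06]), 0.81)]
pink_box [(array([ 0.63, -0.44,  0.05]), 0.83)]
u 0.9314369125672326 0.36390284130138556
```

View pics/a_top.png

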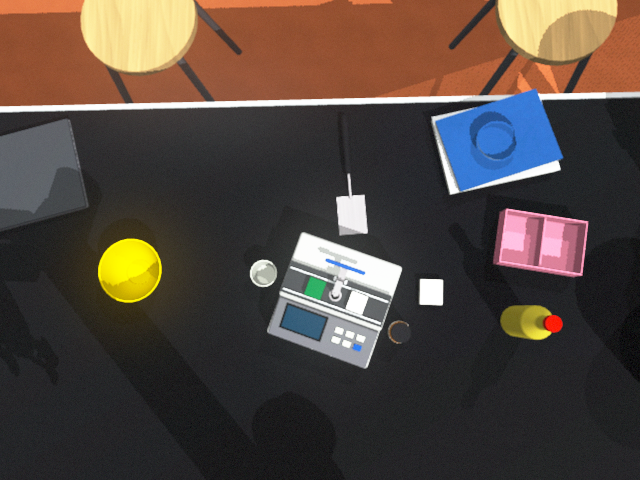

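The full view shows the oil bottle (552,323), pink box and bowl well away from the instrument, so the path is clear. Moving above the start position.

Call:
send_rows(rows=[{"x": 3.6, "y": -3.8, "az": -3.7}, {"x": 3.6, "y": -3.8, "az": -3.7}, {"x": 3.6, "y": -3.8, "az": -3.7}, {"x": 3.6, "y": -3.8, "az": -3.7}, {"x": 3.6, "y": -3.8, "az": -3.7}], gripper=0.8)

```text
invalid input at $.rows[0]: expected keys x, y, z, ax, ay, az
```

Call:
send_rows(rows=[{"x": 2.6, "y": -4.4, "az": -3.7}, {"x": 2.6, "y": -4.4, "az": -3.7}, {"x": 2.6, "y": -4.4, "az": -3.7}, {"x": 2.6, "y": -4.4, "az": -3.7}, {"x": 2.6, "y": -4.4, "az": -3.7}])

```text
invalid input at $.rows[0]: expected keys x, y, z, ax, ay, az
```

Call:
send_rows(rows=[{"x": 1.8, "y": -4.2, "az": -3.7}, {"x": 1.8, "y": -4.2, "az": -3.7}, {"x": 1.8, "y": -4.2, "az": -3.7}, {"x": 1.8, "y": -4.2, "az": -3.7}, {"x": 1.8, "y": -4.2, "az": -3.7}])

```text
invalid input at $.rows[0]: expected keys x, y, z, ax, ay, az
```

Call:
send_rows(rows=[{"x": 0}, {"x": 0}])

```text
invalid input at $.rows[0]: expected keys x, y, z, ax, ay, az
```

```bash
python3 - <<'E'
from h import *
im=imaging.grab_frame('wrist');save('c_wrist.png',im)
c=cam('wrist');print(c[2])
for k,z in(('white_tile',.112),('green_tile',.112),('press_bar',.118),('foot',.107)):
    for d in find_in(k,'wrist')[:2]:print(k,np.round(d['location']),round(d['confidence'],2),ray(c,d['location'],z).round(3))
E
```

```text
[0.05327021 0.57799439 0.3744416 ]
```

View pics/c_wrist.png

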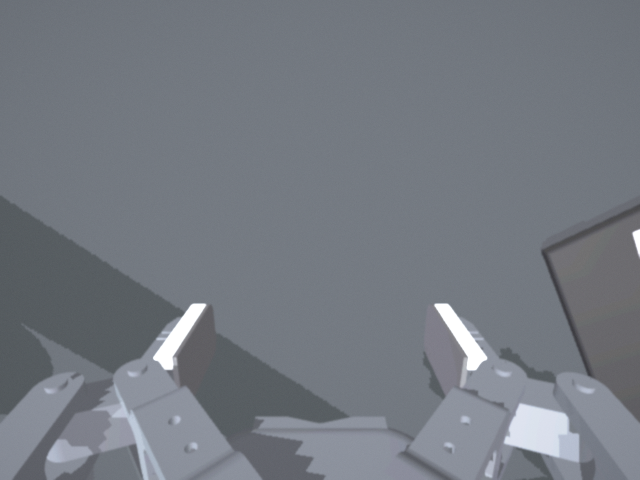

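The moves were refused (all six keys are needed), so the arm is still at the start; the picture shows the two fingers over the empty bench. Resending.

Call:
send_rows(rows=[{"x": 3.6, "y": -3.8, "z": 0, "ax": 0, "ay": 0, "az": -3.7}, {"x": 3.6, "y": -3.8, "z": 0, "ax": 0, "ay": 0, "az": -3.7}, {"x": 3.6, "y": -3.8, "z": 0, "ax": 0, "ay": 0, "az": -3.7}, {"x": 3.6, "y": -3.8, "z": 0, "ax": 0, "ay": 0, "az": -3.7}, {"x": 3.6, "y": -3.8, "z": 0, "ax": 0, "ay": 0, "az": -3.7}], gripper=0.8)

```text
time_s: 1.82
eef_pos: [0.3087, 0.3695, 0.2315]
eef_rot: [3.141, 0.0, 2.593]
wrist_force: [0.9, 1.7, 0.5]
grip_width: 0.0681
gripper_force: 0.0
```

Call:
send_rows(rows=[{"x": 2.6, "y": -4.4, "z": 0, "ax": 0, "ay": 0, "az": -3.7}, {"x": 2.6, "y": -4.4, "z": 0, "ax": 0, "ay": 0, "az": -3.7}, {"x": 2.6, "y": -4.4, "z": 0, "ax": 0, "ay": 0, "az": -3.7}, {"x": 2.6, "y": -4.4, "z": 0, "ax": 0, "ay": 0, "az": -3.7}, {"x": 2.6, "y": -4.4, "z": 0, "ax": 0, "ay": 0, "az": -3.7}])

```text
time_s: 2.45
eef_pos: [0.4384, 0.1492, 0.2316]
eef_rot: [3.141, 0.0, 2.27]
wrist_force: [0.8, 0.2, -0.4]
grip_width: 0.0686
gripper_force: 0.0
```

Call:
send_rows(rows=[{"x": 1.8, "y": -4.2, "z": 0, "ax": 0, "ay": 0, "az": -3.7}, {"x": 1.8, "y": -4.2, "z": 0, "ax": 0, "ay": 0, "az": -3.7}, {"x": 1.8, "y": -4.2, "z": 0, "ax": 0, "ay": 0, "az": -3.7}, {"x": 1.8, "y": -4.2, "z": 0, "ax": 0, "ay": 0, "az": -3.7}, {"x": 1.8, "y": -4.2, "z": 0, "ax": 0, "ay": 0, "az": -3.7}])

```text
time_s: 3.08
eef_pos: [0.5282, -0.0608, 0.2315]
eef_rot: [3.141, 0.0, 1.947]
wrist_force: [1.3, 0.9, 0.7]
grip_width: 0.0684
gripper_force: 0.0
```

Call:
send_rows(rows=[{"x": 0, "y": 0, "z": 0, "ax": 0, "ay": 0, "az": 0}, {"x": 0, "y": 0, "z": 0, "ax": 0, "ay": 0, "az": 0}])

```text
time_s: 3.32
eef_pos: [0.5271, -0.0591, 0.2311]
eef_rot: [-3.141, -0.001, 1.949]
wrist_force: [-0.6, 0.1, 0.3]
grip_width: 0.0682
gripper_force: 0.0
```

```bash
python3 - <<'E'
from h import *
c=cam('wrist');im=imaging.grab_frame('wrist');save('d_wrist.png',im);print(c[2])
for k,z in(('white_tile',.112),('green_tile',.112),('press_bar',.118),('foot',.107)):
    for d in find_in(k,'wrist')[:2]:print(k,np.round(d['location']),round(d['confidence'],2),ray(c,d['location'],z).round(3))
E
```

```text
[0.49902059 0.01198434 0.37426006]
white_tile [271. 320.] 0.92 [ 0.518 -0.142  0.112]
white_tile [300. 190.] 0.78 [ 0.502 -0.034  0.112]
green_tile [386.  92.] 0.82 [0.532 0.05  0.112]
green_tile [335. 129.] 0.55 [0.509 0.015 0.112]
press_bar [385. 178.] 0.93 [ 0.555 -0.002  0.118]
foot [382. 179.] 0.56 [ 0.555 -0.004  0.107]
```

View pics/d_wrist.png

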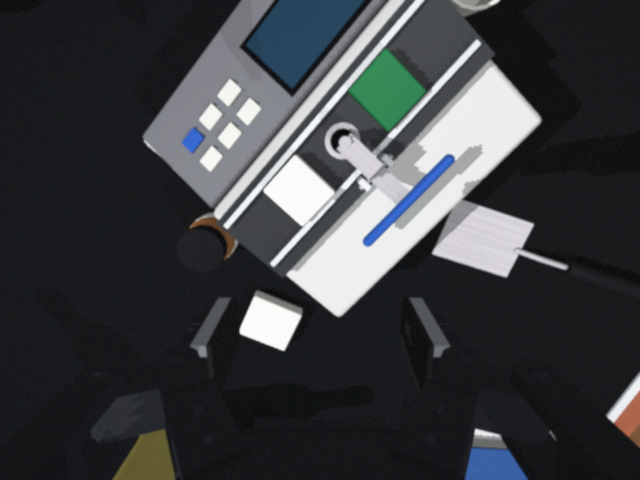

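The wrist picture shows the white tile at (299,190), the foot at (343,138), the bar from (368,242) to (450,158), and the bigger white tile off to the side at (271,320). Refining with segmentation.

```bash
python3 - <<'E'
from fit import *
c=cam('wrist');im=cv2.cvtColor(cv2.imread('pics/d_wrist.png'),cv2.COLOR_BGR2RGB)
hsv=cv2.cvtColor(im,cv2.COLOR_RGB2HSV)
def box(m,pt):
    _,l=cv2.connectedComponents(m.astype(np.uint8)); k=l==l[pt[1],pt[0]]
    r=cv2.minAreaRect(np.argwhere(k)[:,::-1].astype(np.float32)); return r,cv2.boxPoints(r)
H,S,V=[hsv[...,i].astype(int) for i in range(3)]
bb,bp=box((H>100)&(H<125)&(S>150)&(V>100),(410,200))
gb,gp=box((H>60)&(H<90)&(S>120),(390,92))
wb,wp=box((S<40)&(V>215),(300,190))
print(bb,gb,wb)
# bar ends: midpoints of short sides
e=sorted([tuple((bp[i]+bp[(i+1)%4])/2) for i in range(4)],key=lambda q:q[0]);lo,hi=e[0],e[-1]
print(lo,hi)
obs=[((62,-44,118),lo),((62,44,118),hi),((23.5,112,104),(480,43)),((23.5,-112,104),(274,264)),((-23.5,-112,104),(219,224))]
p,r=fit(c,obs);print(p.round(4),np.degrees(p[2]),r.round(1))
for pp in(p,):
  inv=lambda w:R.from_euler('z',-pp[2]).apply(w-[pp[0],pp[1],0])*1e3
  print('bar',inv(ray(c,lo,.118)).round(1),inv(ray(c,hi,.118)).round(1))
  for uv in((298,155),(334,188),(304,226),(264,188)):print('tile',inv(ray(c,uv,.112)).round(1))
  for uv in((385,48),(425,92),(389,131),(348,91)):print('green',inv(ray(c,uv,.112)).round(1))
  print('boxes',inv(ray(c,wb[0],.112)).round(1),inv(ray(c,gb[0],.112)).round(1),'port',proj(c,[p[0],p[1],.1]))
  s=arm.read_state();print('tcp',inv(np.array(s['eef_pos'])).round(1),s['eef_rot'])
t=cv2.resize(im[90:280,210:480],None,fx=2.9,fy=2.9,interpolation=cv2.INTER_CUBIC);save('e.png',t)
E
```

```text
((408.00006103515625, 200.00001525878906), (8.485279083251953, 123.03656768798828), 45.0) ((386.25006103515625, 89.75001525878906), (60.81117630004883, 58.68986129760742), 45.0) ((284.017822265625, 210.51663208007812), (60.38516616821289, 96.06066131591797), 43.02506637573242)
(np.float32(364.50006), np.float32(243.50002)) (np.float32(451.50006), np.float32(156.50002))
[ 0.5178  0.0117 -0.3863] -22.135926713047994 [[-3.4 -0. ]
 [ 0.5  0.2]
 [ 6.1 -3.5]
 [-9.1  0.6]
 [ 0.3  1.3]]
bar [ 63.8 -42.2 118. ] [ 61.6  43.8 118. ]
tile [-15.8 -30.  112. ]
tile [ 19.1 -29.  112. ]
tile [ 22.9 -65.1 112. ]
tile [-17.7 -64.4 112. ]
green [-21.4  59.5 112. ]
green [ 17.7  60.  112. ]
green [ 18.7  26.  112. ]
green [-20.3  24.3 112. ]
boxes [  4.1 -66.7 112. ] [ -2.2  42.8 112. ] port [342.61460464 138.99161277]
tcp [ 35.1 -61.3 231.5] [ 3.14152499e+00 -9.51972618e-05  1.95086013e+00]
```

View pics/e.png

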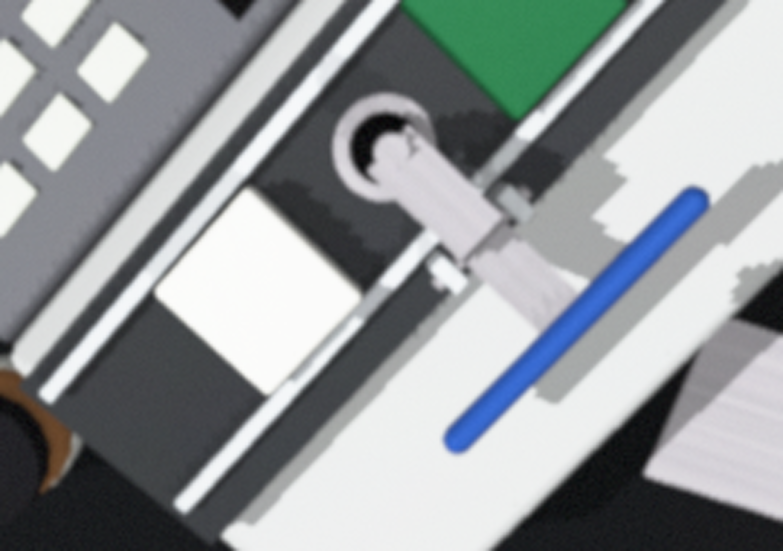

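```bash
python3 - <<'E'
from fit import *
c=cam('wrist')
o=lambda a,b:(a/2.9+210-.3,b/2.9+90-.3)
def res(p):
    Rz=R.from_euler('z',p[2]); P=lambda m:proj(c,np.array([p[0],p[1],0])+Rz.apply(np.array(m)/1e3))
    w,g=p[3]*1e3,p[4]*1e3
    L=[((62,-44,118),(364.5,243.5)),((62,44,118),(451.5,156.5)),((0,0,100),o(383,147)),
     ((-20,w+18,112),o(250,187)),((20,w+18,112),o(362,295)),((20,w-18,112),o(268,395)),((-20,w-18,112),o(155,292)),
     ((-20,g+18,112),(385,48)),((20,g+18,112),(425,92)),((20,g-18,112),(388.6,131.4)),((-20,g-18,112),(348,90.5))]
    return np.concatenate([P(m)-np.array(u) for m,u in L])
s=least_squares(res,[.518,.01,-.38,-.047,.043],loss='soft_l1')
p=s.x;print(p.round(4),np.degrees(p[2]).round(2));print(res(p).reshape(-1,2).round(1).tolist())
st=arm.read_state();e=np.array(st['eef_pos'])
inv=lambda w:R.from_euler('z',-p[2]).apply(w-[p[0],p[1],0])*1e3
y=st['eef_rot'][2];u=R.from_euler('z',-p[2]).apply([np.sin(y),-np.cos(y),0]);print(inv(e).round(1),u.round(3))
# finger pads in the picture -> tips
for n,uv in(('L outer',(190,350)),('L in',(229,299)),('R in',(403,299)),('R out',(448,350))):print(n,inv(ray(c,uv,.24)).round(1))
E
```

```text
[ 0.5177  0.0105 -0.3558 -0.0474  0.0436] -20.38
[[-1.1, 0.8], [0.4, -1.6], [0.1, 0.1], [-1.9, -0.9], [0.7, -0.5], [0.6, 0.3], [-1.5, 0.3], [0.2, -0.5], [1.9, -0.2], [0.3, 1.5], [-0.7, 0.9]]
[ 32.9 -61.2 231.5] [0.741 0.671 0.   ]
L outer [   1.8 -109.8  240. ]
L in [ -0.7 -79.3 240. ]
R in [ 52.4 -31.2 240. ]
R out [ 84.4 -35.  240. ]
```

Call:
send_rows(rows=[{"x": 0, "y": 0, "z": -4.5, "ax": 0, "ay": 0, "az": 0}, {"x": 0, "y": 0, "z": -4.6, "ax": 0, "ay": 0, "az": 0}, {"x": 0, "y": 0, "z": -0.6, "ax": 0, "ay": 0, "az": 0}, {"x": 0, "y": 0, "z": 0, "ax": 0, "ay": 0, "az": 0}])

```text
time_s: 4.08
eef_pos: [0.5281, -0.059, 0.1349]
eef_rot: [3.141, 0.0, 1.95]
wrist_force: [-0.3, -0.0, 0.5]
grip_width: 0.0682
gripper_force: 0.0
```

Call:
send_rows(rows=[{"x": 0, "y": 0, "z": -0.4, "ax": 0, "ay": 0, "az": 0}, {"x": 0, "y": 0, "z": 0, "ax": 0, "ay": 0, "az": 0}])

```text
time_s: 4.32
eef_pos: [0.5285, -0.0595, 0.1315]
eef_rot: [3.14, 0.001, 1.949]
wrist_force: [0.1, 0.2, 0.4]
grip_width: 0.0683
gripper_force: 0.0
```

Call:
send_rows(rows=[{"x": 0, "y": 0, "z": -0.4, "ax": 0, "ay": 0, "az": 0}, {"x": 0, "y": 0, "z": 0, "ax": 0, "ay": 0, "az": 0}])

```text
time_s: 4.58
eef_pos: [0.5275, -0.0594, 0.1263]
eef_rot: [-3.142, -0.0, 1.949]
wrist_force: [-0.8, 0.5, -0.1]
grip_width: 0.0683
gripper_force: 0.0
```

Call:
send_rows(rows=[{"x": 0, "y": 0, "z": -0.4, "ax": 0, "ay": 0, "az": 0}, {"x": 0, "y": 0, "z": 0, "ax": 0, "ay": 0, "az": 0}])

```text
time_s: 4.82
eef_pos: [0.5273, -0.0593, 0.1219]
eef_rot: [-3.141, -0.0, 1.949]
wrist_force: [0.1, 0.1, -0.9]
grip_width: 0.0683
gripper_force: 0.0
```

Call:
send_rows(rows=[{"x": 0, "y": 0, "z": -0.3, "ax": 0, "ay": 0, "az": 0}, {"x": 0, "y": 0, "z": 0, "ax": 0, "ay": 0, "az": 0}])

```text
time_s: 5.08
eef_pos: [0.5274, -0.0593, 0.119]
eef_rot: [-3.141, -0.0, 1.949]
wrist_force: [-0.3, 0.3, 0.1]
grip_width: 0.0683
gripper_force: 0.0
```

Call:
send_rows(rows=[{"x": 0, "y": 0, "z": -0.3, "ax": 0, "ay": 0, "az": 0}, {"x": 0, "y": 0, "z": 0, "ax": 0, "ay": 0, "az": 0}])

```text
time_s: 5.32
eef_pos: [0.5274, -0.0593, 0.116]
eef_rot: [-3.141, -0.0, 1.949]
wrist_force: [-0.4, -0.1, 1.3]
grip_width: 0.0682
gripper_force: 0.0
```

Call:
send_rows(rows=[{"x": 0, "y": 0, "z": -0.2, "ax": 0, "ay": 0, "az": 0}, {"x": 0, "y": 0, "z": 0, "ax": 0, "ay": 0, "az": 0}])

```text
time_s: 5.58
eef_pos: [0.5279, -0.0594, 0.1145]
eef_rot: [3.141, 0.0, 1.949]
wrist_force: [-0.2, -0.3, 2.2]
grip_width: 0.0683
gripper_force: 1.2
```

Call:
send_rows(rows=[{"x": 0, "y": 0, "z": -0.2, "ax": 0, "ay": 0, "az": 0}, {"x": 0, "y": 0, "z": 0, "ax": 0, "ay": 0, "az": 0}])

```text
time_s: 5.82
eef_pos: [0.5284, -0.0596, 0.1126]
eef_rot: [3.14, 0.001, 1.949]
wrist_force: [0.8, -1.3, 2.9]
grip_width: 0.0685
gripper_force: 1.5
```

```bash
python3 - <<'E'
from h import *
im=imaging.grab_frame('wrist');save('f_wrist.png',im)
im=imaging.grab_frame('scene');save('f_scene.png',cv2.resize(im[190:270,250:350],None,fx=6,fy=6,interpolation=cv2.INTER_CUBIC))
a=cv2.imread('pics/f_wrist.png');b=cv2.imread('pics/f_scene.png')
cv2.imwrite('pics/f.png',np.hstack([cv2.resize(a,(440,330)),cv2.resize(b,(360,330))]))
E
```

```text
(no output)
```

View pics/f.png

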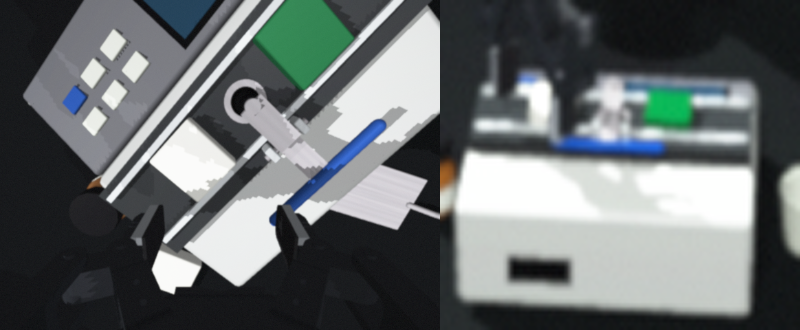

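The fingertip is on the bar near its −y end (small picture ~(275,215)) and contact came at TCP z ≈ 0.1155, so the tips sit about 6.5 mm above the TCP. I'll slide 4 mm towards the bar's middle, then press down to about TCP 0.099.

Call:
send_rows(rows=[{"x": 0.14, "y": 0.37, "z": 0, "ax": 0, "ay": 0, "az": 0}, {"x": 0, "y": 0, "z": -0.3, "ax": 0, "ay": 0, "az": 0}, {"x": 0, "y": 0, "z": -0.3, "ax": 0, "ay": 0, "az": 0}, {"x": 0, "y": 0, "z": 0, "ax": 0, "ay": 0, "az": 0}])

```text
time_s: 6.42
eef_pos: [0.5298, -0.0557, 0.1063]
eef_rot: [3.14, 0.001, 1.949]
wrist_force: [3.1, -1.8, 4.3]
grip_width: 0.0682
gripper_force: 1.9
```

Call:
send_rows(rows=[{"x": 0, "y": 0, "z": -0.3, "ax": 0, "ay": 0, "az": 0}, {"x": 0, "y": 0, "z": -0.2, "ax": 0, "ay": 0, "az": 0}, {"x": 0, "y": 0, "z": 0, "ax": 0, "ay": 0, "az": 0}])

```text
time_s: 6.8
eef_pos: [0.5293, -0.0555, 0.1012]
eef_rot: [3.141, -0.0, 1.949]
wrist_force: [2.8, -1.1, 2.9]
grip_width: 0.0683
gripper_force: 2.0
```

Call:
send_rows(rows=[{"x": 0, "y": 0, "z": -0.2, "ax": 0, "ay": 0, "az": 0}, {"x": 0, "y": 0, "z": 0, "ax": 0, "ay": 0, "az": 0}, {"x": 0, "y": 0, "z": 0, "ax": 0, "ay": 0, "az": 0}])

```text
time_s: 7.18
eef_pos: [0.5291, -0.0554, 0.0993]
eef_rot: [3.141, -0.0, 1.949]
wrist_force: [2.6, -0.6, 5.2]
grip_width: 0.0682
gripper_force: 2.1
```

```bash
python3 - <<'E'
from h import *
print(arm.read_state()['eef_pos'])
im=imaging.grab_frame('wrist');save('g.png',cv2.resize(im[60:450,80:620],(800,578)))
E
```

```text
[ 0.52906252 -0.05544354  0.09932773]
```

View pics/g.png

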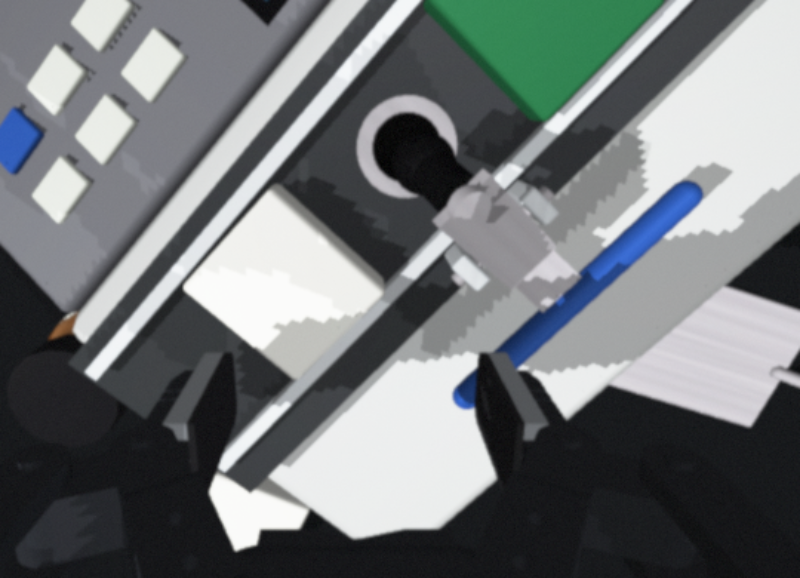

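The foot is lifted (black, at ~(410,150)), the bar is down and the pusher stands clear of the tile's outer side. Pushing about 40 mm along the track.

Call:
send_rows(rows=[{"x": 0.174, "y": 0.469, "z": 0, "ax": 0, "ay": 0, "az": 0}, {"x": 0.174, "y": 0.469, "z": 0, "ax": 0, "ay": 0, "az": 0}, {"x": 0.174, "y": 0.469, "z": 0, "ax": 0, "ay": 0, "az": 0}, {"x": 0.174, "y": 0.469, "z": 0, "ax": 0, "ay": 0, "az": 0}])

```text
time_s: 7.72
eef_pos: [0.5353, -0.0365, 0.0991]
eef_rot: [-3.14, -0.001, 1.949]
wrist_force: [-2.3, -4.3, 4.9]
grip_width: 0.0685
gripper_force: 2.5
```

Call:
send_rows(rows=[{"x": 0.174, "y": 0.469, "z": 0, "ax": 0, "ay": 0, "az": 0}, {"x": 0.174, "y": 0.469, "z": 0, "ax": 0, "ay": 0, "az": 0}, {"x": 0.174, "y": 0.469, "z": 0, "ax": 0, "ay": 0, "az": 0}, {"x": 0.174, "y": 0.469, "z": 0, "ax": 0, "ay": 0, "az": 0}, {"x": 0, "y": 0, "z": 0, "ax": 0, "ay": 0, "az": 0}])

```text
time_s: 8.35
eef_pos: [0.5433, -0.0174, 0.0993]
eef_rot: [3.141, -0.001, 1.949]
wrist_force: [-0.6, -0.9, 4.4]
grip_width: 0.0685
gripper_force: 2.3
```

```bash
python3 - <<'E'
from h import *
p=[.5177,.0105,-.3558]
c=cam('wrist');im=imaging.grab_frame('wrist')
save('h.png',cv2.resize(im[60:450,80:620],(800,578)))
inv=lambda w:R.from_euler('z',-p[2]).apply(w-[p[0],p[1],0])*1e3
print(inv(np.array(arm.read_state()['eef_pos'])))
P=lambda m:(proj(c,np.array([p[0],p[1],0])+R.from_euler('z',p[2]).apply(np.array(m)/1e3))-[80,60])*800/540
for m in((0,0,100),(-20,-18,112),(20,-18,112),(-20,18,112),(20,18,112),(23.5,50,104)):print(m,P(m).round())
E
```

```text
[ 33.72296575 -17.21246736  99.36746248]
(0, 0, 100) [306. 256.]
(-20, -18, 112) [196. 268.]
(20, -18, 112) [315. 363.]
(-20, 18, 112) [287. 163.]
(20, 18, 112) [407. 269.]
(23.5, 50, 104) [499. 180.]
```

View pics/h.png

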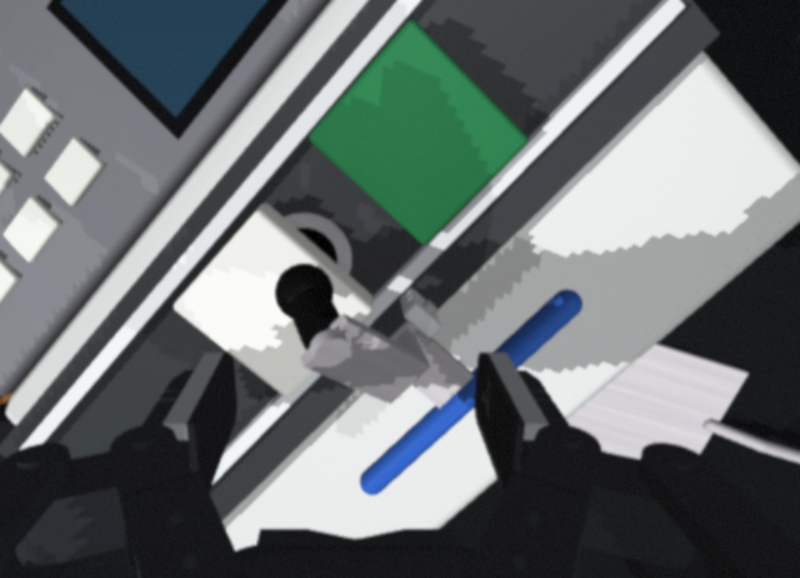

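Tile corners at (262,206) and (175,307) against targets (287,163) and (196,268), so about 12 mm remain. The ring matches its projection (306,256). Pushing 11 mm, then measuring.

Call:
send_rows(rows=[{"x": 0.139, "y": 0.375, "z": 0, "ax": 0, "ay": 0, "az": 0}, {"x": 0.139, "y": 0.375, "z": 0, "ax": 0, "ay": 0, "az": 0}, {"x": 0.104, "y": 0.281, "z": 0, "ax": 0, "ay": 0, "az": 0}, {"x": 0, "y": 0, "z": 0, "ax": 0, "ay": 0, "az": 0}, {"x": 0, "y": 0, "z": 0, "ax": 0, "ay": 0, "az": 0}])

```text
time_s: 9.02
eef_pos: [0.547, -0.0075, 0.0993]
eef_rot: [3.141, -0.0, 1.949]
wrist_force: [-1.9, -1.8, 5.1]
grip_width: 0.0684
gripper_force: 2.4
```

```bash
python3 - <<'E'
from h import *
p=[.5177,.0105,-.3558]
c=cam('wrist');im=imaging.grab_frame('wrist');save('i_raw.png',im)
inv=lambda w:R.from_euler('z',-p[2]).apply(w-[p[0],p[1],0])*1e3
print(inv(np.array(arm.read_state()['eef_pos'])))
P=lambda m:proj(c,np.array([p[0],p[1],0])+R.from_euler('z',p[2]).apply(np.array(m)/1e3))
# grey profiles along y, at several x, top plane z=112
g=cv2.cvtColor(im,cv2.COLOR_RGB2GRAY).astype(np.float32)
for x in(-19,-17,-14,-11):
    ys=np.arange(-26,30,1.); q=np.array([P((x,y,112)) for y in ys],np.float32)
    print(x,cv2.remap(g,q[:,0].copy(),q[:,1].copy(),cv2.INTER_LINEAR).ravel().astype(int).tolist())
q=P((0,0,100));x0,y0=int(q[0])-110,int(q[1])-75
t=cv2.resize(im[y0:y0+150,x0:x0+200],None,fx=4,fy=4,interpolation=cv2.INTER_CUBIC)
for m in((-20,-18,112),(20,-18,112),(-20,18,112),(20,18,112)):
    a=((P(m)-[x0,y0])*4).astype(int);print(m,a);cv2.circle(t,tuple(int(v) for v in a),3,(255,0,0),-1)
save('i.png',t)
E
```

```text
[33.67335663 -6.66749973 99.3346372 ]
-19 [35, 36, 36, 38, 35, 35, 44, 86, 100, 109, 99, 96, 92, 86, 92, 84, 84, 79, 73, 79, 73, 69, 67, 61, 69, 62, 56, 57, 53, 56, 54, 49, 52, 53, 49, 49, 47, 44, 47, 45, 43, 41, 41, 39, 40, 38, 39, 38, 38, 39, 40, 39, 76, 88, 89, 89]
-17 [60, 58, 61, 59, 60, 85, 226, 240, 241, 249, 250, 251, 251, 251, 250, 250, 250, 251, 250, 250, 249, 241, 240, 240, 241, 240, 240, 240, 240, 241, 240, 240, 240, 240, 240, 240, 240, 240, 240, 240, 223, 155, 120, 114, 71, 62, 62, 61, 62, 62, 62, 63, 79, 89, 91, 91]
-14 [59, 59, 58, 61, 59, 97, 229, 243, 250, 251, 251, 251, 251, 251, 251, 251, 251, 251, 251, 251, 251, 250, 250, 250, 242, 240, 240, 240, 241, 240, 240, 240, 240, 240, 240, 239, 240, 240, 240, 240, 217, 151, 119, 115, 57, 39, 39, 40, 47, 55, 60, 70, 81, 90, 89, 89]
-11 [60, 60, 60, 59, 60, 101, 232, 251, 251, 251, 251, 251, 251, 251, 251, 251, 251, 251, 251, 251, 251, 248, 241, 240, 240, 240, 240, 240, 240, 240, 240, 240, 240, 240, 240, 240, 240, 240, 240, 240, 215, 150, 120, 115, 53, 37, 37, 38, 39, 40, 45, 51, 80, 89, 90, 91]
(-20, -18, 112) [147 342]
(20, -18, 112) [466 589]
(-20, 18, 112) [383  66]
(20, 18, 112) [706 343]
```

View pics/i.png

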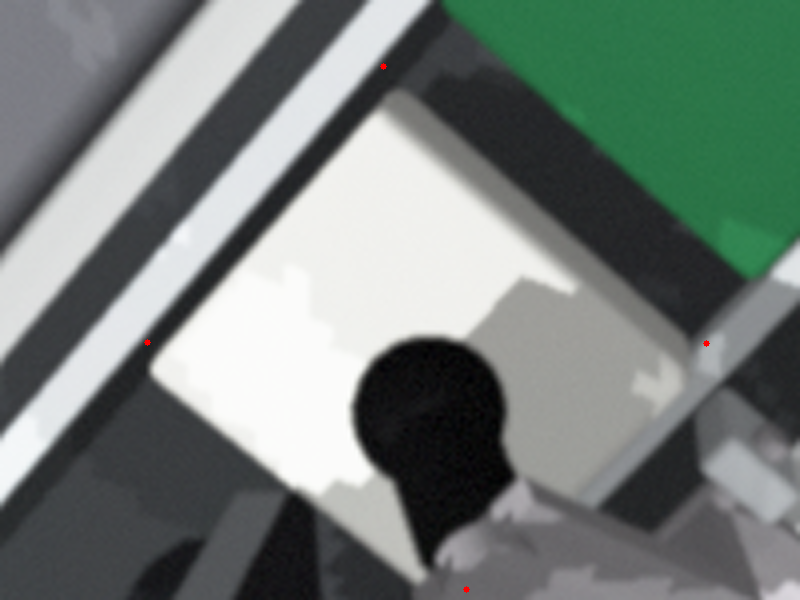

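```bash
python3 - <<'E'
from h import *
p=[.5177,.0105,-.3558]
def C(e,r):
    q=imaging.camera_params('wrist');K=np.array([[q['fx'],0,q['cx']],[0,q['fy'],q['cy']],[0,0,1]]);T=np.array(q['tool_from_camera']);Rt=R.from_euler('xyz',r).as_matrix()
    return K,Rt@T[:3,:3],Rt@T[:3,3]+np.array(e)
inv=lambda w:R.from_euler('z',-p[2]).apply(w-[p[0],p[1],0])*1e3
f=lambda u:np.array(u)*540/800+[80,60]
cg=C([.52906,-.05544,.09933],[3.141,0,1.949]); ch=C([.5433,-.0174,.09937],[3.141,-.001,1.949])
im=cv2.imread('pics/g.png');hsv=cv2.cvtColor(im,cv2.COLOR_BGR2HSV)
# ring: bright low-sat pixels in annulus around the port
y,x=np.mgrid[:578,:800];v=cv2.cvtColor(im,cv2.COLOR_BGR2GRAY)
m=((v>120)&(np.hypot(x-407,y-147)<62)&(np.hypot(x-407,y-147)>25)&(x+ (y-147)*-.0<470)&~((x>430)&(y>165))).astype(np.uint8)
k=max(cv2.findContours(m,cv2.RETR_EXTERNAL,cv2.CHAIN_APPROX_NONE)[0],key=len)
h=cv2.convexHull(k);el=cv2.fitEllipse(h);print('ring ellipse',el,'col',inv(ray(cg,f(el[0]),.1)).round(2))
print('ring h',inv(ray(ch,f((307,258)),.1)).round(2))
print('green g inner corner',inv(ray(cg,f((543,122)),.112)).round(1),'green h',[inv(ray(ch,f(u),.112)).round(1).tolist() for u in((425,243),(309,134),(411,20),(527,137))])
E
```

```text
ring ellipse ((406.4252624511719, 145.98719787597656), (99.86180114746094, 103.89141845703125), 28.26194190979004) col [  0.11  -0.4  100.  ]
ring h [  0.78  -0.31 100.  ]
green g inner corner [ 18.7  25.1 112. ] green h [[18.8, 26.0, 112.0], [-20.4, 26.7, 112.0], [-19.6, 60.8, 112.0], [18.6, 60.9, 112.0]]
```

The port measures y ≈ −0.35 and the tile −2.9, so it needs about 2.5 mm more.

Call:
send_rows(rows=[{"x": 0.052, "y": 0.14, "z": 0, "ax": 0, "ay": 0, "az": 0}, {"x": 0.037, "y": 0.098, "z": 0, "ax": 0, "ay": 0, "az": 0}, {"x": 0, "y": 0, "z": 0, "ax": 0, "ay": 0, "az": 0}, {"x": 0, "y": 0, "z": 0, "ax": 0, "ay": 0, "az": 0}])

```text
time_s: 9.57
eef_pos: [0.5476, -0.0055, 0.0993]
eef_rot: [-3.142, 0.0, 1.949]
wrist_force: [-2.3, -3.7, 4.9]
grip_width: 0.0679
gripper_force: 2.5
```

```bash
cat > prof.py <<'E'
from h import *
p=[.5177,.0105,-.3558]
c=cam('wrist');im=imaging.grab_frame('wrist')
inv=lambda w:R.from_euler('z',-p[2]).apply(w-[p[0],p[1],0])*1e3
print(inv(np.array(arm.read_state()['eef_pos'])))
P=lambda m:proj(c,np.array([p[0],p[1],0])+R.from_euler('z',p[2]).apply(np.array(m)/1e3))
g=cv2.cvtColor(im,cv2.COLOR_RGB2GRAY).astype(np.float32)
for x in(-16,-14,-11):
    ys=np.arange(-26,32,.25); q=np.array([P((x,y,112)) for y in ys],np.float32)
    v=cv2.remap(g,q[:,0].copy(),q[:,1].copy(),cv2.INTER_LINEAR).ravel();d=np.diff(v)
    b=np.where(v>190)[0];print(x,ys[b[0]],ys[b[-1]],(ys[b[0]]+ys[b[-1]])/2)
E
python3 prof.py
```

```text
[33.64076689 -4.56071142 99.28256554]
-16 -18.25 16.25 -1.0
-14 -18.25 16.25 -1.0
-11 -18.25 16.25 -1.0
```

Call:
send_rows(rows=[{"x": 0.017, "y": 0.047, "z": 0, "ax": 0, "ay": 0, "az": 0}, {"x": 0, "y": 0, "z": 0, "ax": 0, "ay": 0, "az": 0}, {"x": 0, "y": 0, "z": 0, "ax": 0, "ay": 0, "az": 0}])

```text
time_s: 10.0
eef_pos: [0.5478, -0.005, 0.0993]
eef_rot: [3.142, -0.0, 1.949]
wrist_force: [-1.7, -3.1, 4.2]
grip_width: 0.0683
gripper_force: 2.5
```

Call:
send_rows(rows=[{"x": -0.07, "y": -0.188, "z": 0, "ax": 0, "ay": 0, "az": 0}, {"x": -0.139, "y": -0.375, "z": 0, "ax": 0, "ay": 0, "az": 0}, {"x": 0, "y": 0, "z": 0, "ax": 0, "ay": 0, "az": 0}])

```text
time_s: 10.38
eef_pos: [0.5465, -0.0102, 0.0996]
eef_rot: [3.14, -0.0, 1.949]
wrist_force: [0.7, 3.8, 4.5]
grip_width: 0.0685
gripper_force: 2.3
```

```bash
python3 prof.py
```

```text
[34.21906095 -9.34220777 99.56275852]
-16 -17.75 17.0 -0.375
-14 -17.75 16.75 -0.5
-11 -18.0 16.75 -0.625
```

The tile is centred within about 0.2 mm and the pusher is clear of it. Letting the bar up slowly.

Call:
send_rows(rows=[{"x": 0, "y": 0, "z": 0.2, "ax": 0, "ay": 0, "az": 0}, {"x": 0, "y": 0, "z": 0.2, "ax": 0, "ay": 0, "az": 0}, {"x": 0, "y": 0, "z": 0.2, "ax": 0, "ay": 0, "az": 0}, {"x": 0, "y": 0, "z": 0.2, "ax": 0, "ay": 0, "az": 0}, {"x": 0, "y": 0, "z": 0.2, "ax": 0, "ay": 0, "az": 0}])

```text
time_s: 11.05
eef_pos: [0.5449, -0.0108, 0.1089]
eef_rot: [-3.14, -0.0, 1.949]
wrist_force: [-0.4, 0.2, 0.6]
grip_width: 0.068
gripper_force: 0.0
```

Call:
send_rows(rows=[{"x": 0, "y": 0, "z": 0.5, "ax": 0, "ay": 0, "az": 0}, {"x": 0, "y": 0, "z": 1.5, "ax": 0, "ay": 0, "az": 0}, {"x": 0, "y": 0, "z": 3, "ax": 0, "ay": 0, "az": 0}, {"x": 0, "y": 0, "z": 4, "ax": 0, "ay": 0, "az": 0}, {"x": 0, "y": 0, "z": 0, "ax": 0, "ay": 0, "az": 0}])

```text
time_s: 11.68
eef_pos: [0.5487, -0.0108, 0.2039]
eef_rot: [3.134, 0.004, 1.949]
wrist_force: [0.9, 0.3, 0.2]
grip_width: 0.0683
gripper_force: 0.0
```

```bash
python3 - <<'E'
exec(open('prof.py').read())
print(arm.read_state()['wrist_force'])
hs=cv2.cvtColor(im,cv2.COLOR_RGB2HSV);k=(hs[...,0]>60)&(hs[...,0]<90)&(hs[...,1]>120)
r=cv2.minAreaRect(np.argwhere(k)[:,::-1].astype(np.float32));print('green',inv(ray(c,r[0],.112)))
print('foot',[ (d['location'],d['confidence'],inv(ray(c,d['location'],.125)).round(1)) for d in find_in('foot','wrist')[:1]])
E
```

```text
[ 34.98333073  -9.60064205 201.88613241]
-16 -17.75 17.5 -0.125
-14 -17.75 17.25 -0.25
-11 -18.0 17.25 -0.375
[-0.23354453 -0.56573418 -1.26773466]
green [ 22.58893595  83.58462247 112.        ]
foot [([328.8, 237.5], 0.66, array([ 35.7,   1.8, 125. ]))]
```

The tile stayed put, and the bar left the finger about where it should with the foot resting on the tile (force back to zero). Handing in.

```bash
python3 -c "
from bench import arm
print(arm.close_job())"
```

```text
the job is handed in; nothing more can be done
None
```

The job is handed in: the white tile measured within about 0.5 mm of centre over the port, and the bar is released with the clamp resting on the tile. The green tile was not touched, but my last numeric check of its position gave a bad reading.

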